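File the plate mats in the lock-open drawer

TASK

Pull the drawer of the low cabinet right out until its slide locks open, then stack all the plate mats from the bench in the middle of the drawer's bay, flat and square, long side along the bay's lining, the largest at the bottom and each next smaller one on top; as soon as a mat is laid, let go of it and press down on its cover for a moment with your fingertips to feel that it lies flat, before you add the next. When all are in, press the slide's release lever down while the drawer is still fully out, and push the drawer fully home. Leave the jar, the brush and the paperweight where they are.

Things in the scene. Friction and masses are not known exactly. Their poses are not given: they have to be found in the camera images.
- mat_1: the largest of the five plate mats (each may be absent): a flat rigid buff board housing for a small glass plate, 108 long x 66 wide x 12 mm thick, 110 g (up to 30 % more or less). Origin: centre of its underside; x along its length, y across its width, z up. Its lower 9 mm has the full size; the top 3 mm is the cover board, set in 3 mm from every edge. Starts flat on the bench
- mat_2: the second largest of the five plate mats (each may be absent): a flat rigid buff board housing for a small glass plate, 96 long x 60 wide x 12 mm thick, 90 g (up to 30 % more or less). Origin: centre of its underside; x along its length, y across its width, z up. Its lower 9 mm has the full size; the top 3 mm is the cover board, set in 3 mm from every edge. Starts flat on the bench
- mat_3: the middle of the five plate mats (each may be absent): a flat rigid buff board housing for a small glass plate, 84 long x 54 wide x 12 mm thick, 70 g (up to 30 % more or less). Origin: centre of its underside; x along its length, y across its width, z up. Its lower 9 mm has the full size; the top 3 mm is the cover board, set in 3 mm from every edge. Starts flat on the bench
- mat_4: the second smallest of the five plate mats (each may be absent): a flat rigid buff board housing for a small glass plate, 72 long x 48 wide x 12 mm thick, 55 g (up to 30 % more or less). Origin: centre of its underside; x along its length, y across its width, z up. Its lower 9 mm has the full size; the top 3 mm is the cover board, set in 3 mm from every edge. Starts flat on the bench
- mat_5: the smallest of the five plate mats (each may be absent): a flat rigid buff board housing for a small glass plate, 60 long x 42 wide x 12 mm thick, 42 g (up to 30 % more or less). Origin: centre of its underside; x along its length, y across its width, z up. Its lower 9 mm has the full size; the top 3 mm is the cover board, set in 3 mm from every edge. Starts flat on the bench
- bay (a point): centre of the drawer's bay, on top of its dark non-slip lining (122 along x, 76 along y, 2 mm thick), 26 mm above the bench; moves with the drawer. x: level, the way the drawer closes; y: left of x; z up. Two wooden dividers that rise 28 mm above it bound the bay, their faces 61 mm either side along x; the drawer's side walls (6 mm thick, rising 33 mm) are 79 mm either side along y
- drawer_handle (a point): middle of the steel bar handle on the drawer's front, 66 mm above the bench, axes as bay's. The bar is 11 mm thick, 110 mm long along y, 35 mm in front of the front face; can be pinched from above. The front plate is 15 mm thick, its inner face 97 mm from bay, its top edge 22 mm above the bar
- lever_pad (a point): middle of the top of the black ribbed thumb pad (40 mm along x, 16 mm wide) of the slide's release lever, a rocker outside the drawer's side wall at bay's -y; 76 mm above the bench when up. Moves with the drawer; x as bay's (tips with the lever). A 6 mm high lip at the pad's rear end, 20 mm along x from here, stops a finger slipping off towards the cabinet
- drawer (a joint): how far the drawer is out, m: 0 fully home, 0.206 its end stop; beyond 0.200 the slide locks open. Slides with about 2 N
- lever (a joint): release lever, rad: 0 up (sprung), 0.14 pad fully down (10 mm, about 5 N). Its pawl rides on the cabinet's rail (about 0.10, pad 7 mm down) while the drawer is short of full extension; beyond 0.200 it drops before the rail (0) and bars the way in. With the pad held past 0.11 the drawer goes in; after 10 mm the pawl is on the rail and the lever may be let go
- cabinet: low grey steel single-drawer unit, fixed, 260 deep (x) x 240 wide (y) x 104 mm high, folders to 115 mm on top; origin at the centre of its underside, front face 130 mm from it on the -x side. x is the way the drawer closes
- jar: glass jar with a black lid, 52 mm across, 55 mm high; a bystander, origin at the centre of its underside
- brush: wide flat wooden brush lying on the bench, about 175 x 58 x 11 mm; a bystander, origin on its underside near the middle
- paperweight: brass weight with a knob, 44 mm across, 48 mm high; a bystander, origin at the centre of its underside
Not all that is in view belongs to the job. What is shaped like the mat_5 but green, red or turquoise is not meant.

How it is judged:
By the outcome, as a careful person would: the job done as asked, in the order asked, and still so for the second after the job is handed in, with the robot touching nothing.
Of mat_1, mat_2, mat_3, mat_4, mat_5 only 3 to 5 are there at a start; the rules pass over those that are not, and their reading is None.
At some moment in a run one of mat_1 may be knocked a few centimetres aside while the robot is not near it.
Once in a run the grip may slacken for a moment while it holds something.
It also fails if it takes over 210 s, if anything falls off the work surface, if the arm or the gripper's body presses on something with over 40 N, if the wrist force passes 120 N, or if a joint passes its speed limit or range.

ROBOT

A 7-joint arm with a two-finger parallel gripper is mounted at the origin on the work surface. World frame = base frame: x ahead of the robot, y to its left, z up, the work surface at z = 0. Lengths are in m, angles in rad, forces in N, time in s.
With the tool pointing down it reaches from about 0.4 to 0.85 m from the base axis. Payload 10.4 kg.
Tool frame: the origin (TCP) lies midway between the tips of the shut fingers; the grasp point (between the pads) lies 19 mm behind it; z points along the fingers, y is the line along which they close (so a half turn about z gives the same grasp; the last joint's range is limited). The gripper opens to 85 mm and grips with 20 to 120 N. Pads are 22 mm wide; open, the fingers measure 114 mm over their backs; the gripper's body (76 mm by 85 mm) begins 54 mm behind the grasp point. The pads swing forward as they close: fully open they stand 13 mm farther back than shut.
Start: joints at [-1.368, 0.332, -0.065, 1.46, 0.022, 1.35, -0.088], TCP at [0.14, 0.609, 0.231] pointing down, gripper open.
Joint ranges: [-2.6, 2.6], [-0.5, 2.12], [-1.47, 1.34], [0.16, 2.42], [-1.27, 4.41], [0.06, 2.06], [-2.6, 2.6]. Speed limits (rad/s): [2.22, 2.22, 2.79, 2.79, 3.14, 3.14, 3.14].

INTERFACE

Orientations are given as [roll, pitch, yaw] about the fixed x, y, z axes, in that order (R = Rz(yaw) Ry(pitch) Rx(roll)).
In Python, from bench import arm gives the robot as it stands.
- The arm moves only by the tool apply_moves, never from a script. Its argument "series" is a list of rows, each a list of 3 entries, a list of its own where there are three numbers: the shift along the world's x, y, z in mm, then the turn, a rotation vector about the world's x, y, z in rad, then the opening in per cent of the stroke, from 0 (shut) to 100 (fully open). In form: [[[dx, dy, dz], [wx, wy, wz], fingers], ...]. A call has exactly 5 rows; each row is the pose to reach, as a shift and turn from the pose commanded when the call began; what a row does not reach only later rows make up. A row lasts 1/8 s, in which the tool goes at most 62.5 mm and 10.7 degrees, less where a joint would pass 70% of its speed; a pose out of reach is approached as far as the arm can. A call with a gripper value outside its range is refused whole. The fingers move at their own pace and stop on an object; "force" is the grip in N (left out, the last holds). Time passes only in rows, so rows that repeat a pose let the fingers close, or fill a call up. It gives the time, the measured TCP pose, the force, the opening and the grip force at its end, in the units of the state.
- arm.get_state(): the state, without advancing time (a new reading comes with each control period).
- arm.read_camera(name): name is "side" or "top" or "wrist"; returns a dict with "pixels" (480x640x3 uint8, red, green, blue), "z_map" (480x640 float32, m along the optical axis (not along the pixel's ray), 0 where there is no reading), "intrinsics" (3x3 intrinsics, pixels), "pose" (4x4, takes a point from camera to world coordinates). Camera axes: x right, y down, z forward; pixel columns grow to the right and rows downward; lengths in m; the calibration is good to about 2 mm. A picture is of the moment at which its call begins.
- arm.close_job(): hands the job in; it is judged then, once.
Trained networks look in a picture, given as the dict that the camera call returned (one of the last four; its "shot" number tells which), for a name from the list of things; names that differ only in an ending like _2 or _b are one class to them, and where a whole thing is asked for, a point or a joint stands for the part that bears it (a point fixed in the world has none). Each returns a list of dicts, best first, with "conf" (0 to 1); they miss things now and then, are a little off and sometimes report something else, mostly with a low value. They report only what shows in the picture. A call takes as long as a camera call. They do not tell look-alikes from the thing itself.
- arm.outline_of(picture, name): "mask" (480x640 bool, what is visible of it).
- arm.pinpoint(picture, name): "centre" ([x, y, z] in m, in world coordinates, good to about 4 mm: a listed point, or the origin of a listed thing).
The state is a dict: "time": time; "joints": joint angles; "qvel": joint speeds; "tau": joint torques, N m; "tool_pos": TCP position; "tool_rot": TCP orientation; "ft_force": force on the tool from outside, world axes, zero at the start; "moment": the same for the moment, N m; "width": finger opening in m; "finger_force": force on a finger pad.
Only numpy, scipy, OpenCV 4.12 (cv2) and the standard library are available. Lean on these libraries where they do the work, as an engineer would, in place of code of your own. Each camera call takes 0.05 s, during which the arm holds its last target. There are 200 camera calls.

## Working session

There is one attempt and no reset: what is moved stays moved. The work goes in short steps, Python scripts to look and compute and a tool call to move; the robot and the scene stay as the last step left them, time stands still between calls to the robot, and variables do not carry over. Pictures are saved under pics/ and viewed, at most 14 in all, crops included, and the job is handed in when it is done.

Besides the shell and the picture viewer there is one more tool, called as name([rows], argument=value, ...), one row to a line, values as JSON. apply_moves: Moves the arm, as the interface text tells. Its arguments: {"type":"object","properties":{"series":{"type":"array","items":{"type":"array"}},"force":{"type":"number"}},"required":["series"]}

```bash
mkdir -p pics; ls; python3 - <<'E'
from bench import arm
import cv2,numpy as np
s=arm.get_state();print({k:np.round(v,3).tolist() for k,v in s.items()})
for n in("top","side"):
    p=arm.read_camera(n);cv2.imwrite(f"pics/{n}0.png",p["pixels"][:,:,::-1]);np.savez(f"{n}0.npz",**{k:p[k] for k in("pixels","z_map","intrinsics","pose")})
    print(n,np.round(p["pose"],3).tolist())
    for t in("mat_1","bay","drawer_handle","lever_pad","cabinet","jar","brush","paperweight"):
        print(t,[(np.round(d["centre"],3).tolist(),round(d["conf"],2)) for d in arm.pinpoint(p,t)])
E
```

```text
pics
{'time': 0.0, 'joints': [-1.368, 0.333, -0.065, 1.461, 0.022, 1.35, -0.088], 'qvel': [-0.0, 0.001, -0.001, -0.001, -0.0, -0.001, 0.0], 'tau': [-0.001, -62.547, 0.049, -39.16, 0.016, 0.01, 0.0], 'tool_pos': [0.14, 0.609, 0.231], 'tool_rot': [-3.14, 0.0, 2.916], 'ft_force': [-0.078, -0.656, -0.302], 'moment': [0.032, -0.03, -0.023], 'finger_force': 0.0, 'width': 0.085}
top [[0.026, -0.991, 0.133, 0.379], [-1.0, -0.024, 0.02, -0.063], [-0.016, -0.134, -0.991, 1.034], [0.0, 0.0, 0.0, 1.0]]
mat_1 [([0.669, -0.206, 0.003], 0.92), ([0.226, -0.41, 0.001], 0.92), ([0.421, -0.206, 0.0], 0.89), ([0.543, -0.397, 0.005], 0.88), ([0.36, -0.072, 0.007], 0.8), ([0.549, -0.192, 0.001], 0.76), ([0.504, -0.089, 0.003], 0.74), ([0.45, -0.499, -0.002], 0.71), ([0.437, -0.395, -0.002], 0.62), ([0.503, 0.087, 0.071], 0.5)]
bay [([0.509, 0.235, 0.024], 0.94), ([0.666, -0.203, 0.002], 0.54)]
drawer_handle [([0.503, 0.088, 0.071], 0.77)]
lever_pad [([0.509, 0.238, 0.026], 0.6), ([0.605, 0.221, 0.068], 0.42)]
cabinet [([0.506, 0.328, -0.004], 0.64)]
jar [([0.677, -0.375, 0.002], 0.67), ([0.552, -0.192, -0
[... 196 characters left out ...]
-0.002, -0.841, -0.541, 0.785], [0.0, 0.0, 0.0, 1.0]]
mat_1 [([0.224, -0.412, -0.002], 0.96), ([0.547, -0.194, -0.003], 0.81), ([0.359, -0.068, -0.002], 0.74), ([0.421, -0.209, 0.001], 0.71), ([0.671, -0.207, -0.0], 0.67), ([0.546, -0.395, 0.002], 0.67), ([0.446, -0.498, -0.0], 0.66), ([0.508, -0.088, 0.002], 0.64), ([0.441, -0.396, -0.003], 0.56)]
bay [([0.511, 0.238, 0.025], 0.73)]
drawer_handle [([0.511, 0.09, 0.068], 0.9), ([0.767, -0.083, 0.001], 0.59), ([0.549, -0.395, 0.002], 0.2)]
lever_pad [([0.607, 0.226, 0.068], 0.53)]
cabinet [([0.508, 0.329, 0.002], 0.78), ([0.68, -0.379, -0.005], 0.18)]
jar [([0.678, -0.377, -0.001], 0.67)]
brush []
paperweight [([0.765, -0.082, -0.001], 0.64)]
```

View pics/top0.png

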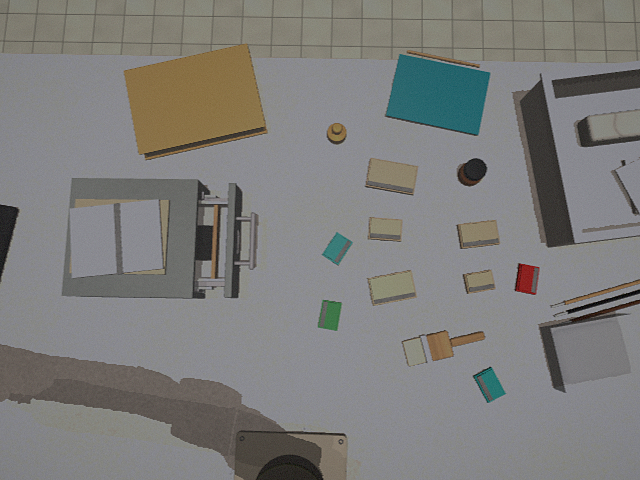

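View pics/side0.png

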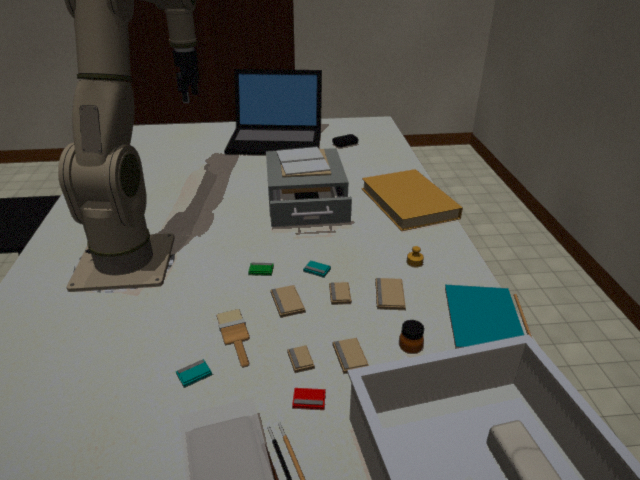

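Top view: there are five buff mats at (391,176), (385,229), (391,287), (478,234) and (479,281). The look-alikes are turquoise at (338,248) and (488,384), green at (330,314) and red at (527,278); their colours rule them out. The drawer at (228,240) is partly open, with its handle bar at (253,240). The side view shows the same.

```bash
cat > h.py <<'E'
import numpy as np,cv2
def cloud(p):
    z=p["z_map"];K=p["intrinsics"];v,u=np.mgrid[:480,:640]
    c=np.stack([(u-K[0,2])/K[0,0]*z,(v-K[1,2])/K[1,1]*z,z],-1)
    w=c@p["pose"][:3,:3].T+p["pose"][:3,3];w[z==0]=np.nan;return w
def rect(pts):
    (c,(a,b),t)=cv2.minAreaRect((pts[:,:2]*1000).astype(np.float32))
    if a<b:a,b,t=b,a,t+90
    return np.round(c,1),round(a,1),round(b,1),round((t+90)%180-90,1)
def mats(p,zlo=.006,zhi=.017,roi=(.3,.8,-.55,.0)):
    w=cloud(p);hsv=cv2.cvtColor(p["pixels"],cv2.COLOR_RGB2HSV)
    m=(w[...,2]>zlo)&(w[...,2]<zhi)&(w[...,0]>roi[0])&(w[...,0]<roi[1])&(w[...,1]>roi[2])&(w[...,1]<roi[3])
    n,l,st,ce=cv2.connectedComponentsWithStats(m.astype(np.uint8),connectivity=4)
    for i in range(1,n):
        if st[i,4]>60:
            q=w[l==i];print(np.round(ce[i]).astype(int),st[i,4],*rect(q),"z",np.round(np.median(q[:,2])*1e3,1),"hsv",np.median(hsv[l==i],0))
E
python3 - <<'E'
from h import *
for n in("top","side"):
    p=dict(np.load(n+"0.npz"));print(n,p["intrinsics"][0,0]);mats(p)
w=cloud(dict(np.load("top0.npz")))
def sel(*b):
    return w[(w[...,0]>b[0])&(w[...,0]<b[1])&(w[...,1]>b[2])&(w[...,1]<b[3])&(w[...,2]>b[4])&(w[...,2]<b[5])]
for nm,b in dict(bar=(.42,.6,.07,.102,.055,.08),front=(.4,.62,.105,.16,.08,.1),cab=(.35,.65,.15,.5,.095,.11),pad=(.59,.63,.15,.26,.05,.1)).items():
    q=sel(*b);print(nm,len(q),len(q) and (rect(q),np.round(np.percentile(q,[2,50,98],axis=0),3).tolist()))
E
```

```text
top 471.97619620959654
[456 126] 456 [ 785.  -332.4] 147.1 30.0 89.8 z 9.8 hsv [ 93. 165. 110.]
[534 160] 197 [ 714.5 -520.6] 172.1 4.9 8.5 z 11.4 hsv [18. 25. 57.]
[392 176] 1383 [ 670.8 -207.5] 107.9 67.3 80.8 z 11.0 hsv [ 21.  58. 139.]
[545 222] 119 [ 574.6 -541.8] 104.2 4.6 9.2 z 11.1 hsv [17. 26. 56.]
[385 229] 699 [ 551.2 -194. ] 72.1 48.6 86.8 z 10.8 hsv [ 24.  51. 139.]
[479 234] 924 [ 544.7 -397.8] 85.6 54.3 -81.3 z 11.0 hsv [ 20.  64. 138.]
[337 248] 506 [505.3 -90. ] 59.9 42.4 -32.3 z 10.7 hsv [ 88. 134. 123.]
[528 279] 533 [ 449.3 -500.9] 60.2 43.7 -9.6 z 10.9 hsv [  1. 194. 134.]
[392 288] 1207 [ 422.7 -209.8] 96.6 60.1 -77.9 z 10.9 hsv [ 29.  45. 140.]
[480 281] 533 [ 440.8 -397.8] 61.0 41.8 -78.5 z 10.8 hsv [ 22.  61. 137.]
[330 315] 528 [360.9 -76.7] 60.2 41.7 -8.1 z 10.8 hsv [ 65. 118. 115.]
[442 340] 762 [ 316.8 -319.9] 174.5 33.6 -89.6 z 8.9 hsv [ 16. 115. 134.]
side 505.43480311677695
[317 268] 259 [502.6 -91.6] 62.5 46.1 -32.2 z 12.0 hsv [ 88. 233.  93.]
[261 268] 255 [358.7 -76.9] 61.3 44.6 -8.6 z 12.4 hsv [ 67. 218.  90.]
[390 293] 812 [ 669.  -207.1] 112.4 66
[... 492 characters left out ...]
5 [ 439.2 -397.6] 63.0 42.9 -78.5 z 12.2 hsv [ 18.  94. 124.]
[443 401] 1032 [ 684.2 -542.3] 236.0 36.7 6.7 z 7.8 hsv [ 30.   9. 137.]
[309 398] 610 [ 447.5 -500.5] 60.2 45.4 -10.1 z 12.2 hsv [  1. 242. 132.]
bar 334 ((array([510.1,  91.9]), 119.4, 19.4, 0.1), [[0.453, 0.083, 0.064], [0.509, 0.088, 0.069], [0.565, 0.101, 0.073]])
front 826 ((array([509.9, 130.7]), 220.0, 16.0, 0.6), [[0.406, 0.123, 0.082], [0.507, 0.13, 0.087], [0.615, 0.138, 0.09]])
cab 8811 ((array([507.6, 327.9]), 262.6, 240.6, -89.5), [[0.39, 0.199, 0.099], [0.506, 0.281, 0.103], [0.625, 0.454, 0.109]])
pad 171 ((array([610. , 202.8]), 110.7, 36.7, 65.5), [[0.591, 0.153, 0.05], [0.604, 0.199, 0.06], [0.627, 0.248, 0.1]])
```

```bash
python3 -c "
import cv2;i=cv2.imread('pics/top0.png')[140:410,300:560];cv2.imwrite('pics/crop0.png',cv2.resize(i,None,fx=2.2,fy=2.2,interpolation=2))"
```

```text
(no output)
```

View pics/crop0.png

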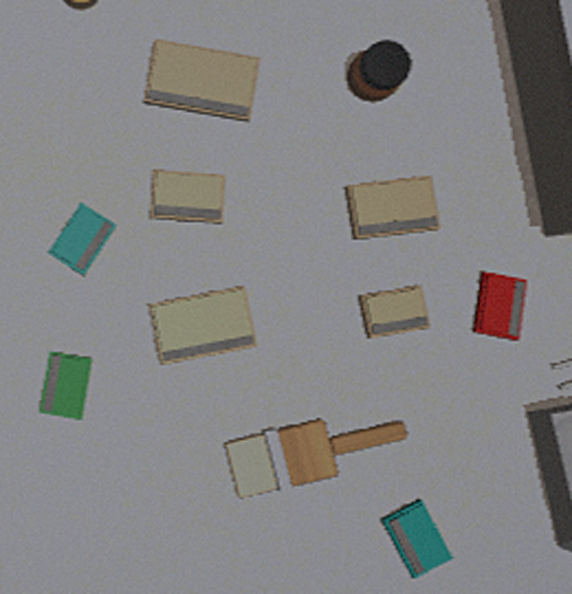

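apply_moves([
  [[25,-35,0],[0,0,0.05],30],
  [[50,-70,0],[0,0,0.1],30],
  [[75,-105,0],[0,0,0.15],30],
  [[100,-140,0],[0,0,0.2],30],
  [[125,-175,0],[0,0,0.226],30],
], force=60)

```text
time: 1.52
tool_pos: [0.2657, 0.4329, 0.2315]
tool_rot: [3.141, 0.0, -3.14]
ft_force: [-0.5, 0.1, 0.7]
width: 0.0258
finger_force: 0.0
```

apply_moves([
  [[25,-35,0],[0,0,0],30],
  [[50,-70,0],[0,0,0],30],
  [[75,-105,0],[0,0,0],30],
  [[100,-140,0],[0,0,0],30],
  [[125,-175,0],[0,0,0],30],
])

```text
time: 2.15
tool_pos: [0.3906, 0.258, 0.2316]
tool_rot: [3.141, 0.0, -3.141]
ft_force: [0.5, -0.1, 0.6]
width: 0.0259
finger_force: 0.0
```

apply_moves([
  [[24,-34,0],[0,0,0],30],
  [[48,-68,0],[0,0,0],30],
  [[72,-102,0],[0,0,0],30],
  [[96,-136,0],[0,0,0],30],
  [[119,-170,-30],[0,0,0],30],
])

```text
time: 2.78
tool_pos: [0.511, 0.0884, 0.203]
tool_rot: [3.14, 0.004, -3.141]
ft_force: [0.5, 1.1, -0.9]
width: 0.0254
finger_force: 0.0
```

The crop shows the five buff mats: mat_1 (202,80), mat_4 (188,195), mat_2 (203,325), mat_3 (393,207) and mat_5 (395,310). Their measured sizes match the list. The turquoise, green and red pieces are look-alikes, so I'll leave them. Next I pull the drawer.

apply_moves([
  [[0,0,-40],[0,0,0],30],
  [[0,0,-80],[0,0,0],30],
  [[0,0,-115],[0,0,0],30],
  [[0,0,-140],[0,0,0],30],
  [[0,0,-154],[0,0,0],30],
])

```text
time: 3.4
tool_pos: [0.5085, 0.0891, 0.0463]
tool_rot: [-3.141, -0.001, -3.141]
ft_force: [-0.2, -0.6, 0.2]
width: 0.0257
finger_force: 0.0
```

apply_moves([
  [[0,0,0],[0,0,0],0],
  [[0,0,0],[0,0,0],0],
  [[0,0,0],[0,0,0],0],
  [[0,0,0],[0,0,0],0],
  [[0,0,0],[0,0,0],0],
])

```text
time: 4.03
tool_pos: [0.5083, 0.0892, 0.0469]
tool_rot: [-3.141, -0.001, -3.141]
ft_force: [2.1, 2.1, -21.5]
width: 0.0092
finger_force: 58.1
```

apply_moves([
  [[0,-20,0],[0,0,0],0],
  [[0,-45,0],[0,0,0],0],
  [[0,-70,0],[0,0,0],0],
  [[0,-95,0],[0,0,0],0],
  [[1,-120,0],[0,0,0],0],
])

```text
time: 4.65
tool_pos: [0.5095, -0.0299, 0.0469]
tool_rot: [3.14, -0.001, -3.14]
ft_force: [2.0, 8.0, -22.8]
width: 0.0088
finger_force: 58.6
```

apply_moves([
  [[0,-12,0],[0,0,0],0],
  [[0,-20,0],[0,0,0],0],
  [[0,-24,0],[0,0,0],0],
  [[0,-26,0],[0,0,0],0],
  [[0,-27,0],[0,0,0],0],
])

```text
time: 5.28
tool_pos: [0.5098, -0.0562, 0.0469]
tool_rot: [3.14, -0.0, -3.14]
ft_force: [3.8, 8.8, -24.5]
width: 0.0092
finger_force: 58.3
```

apply_moves([
  [[0,-2,0],[0,0,0],0],
  [[0,-4,0],[0,0,0],0],
  [[0,-5,0],[0,0,0],0],
  [[0,-5,0],[0,0,0],0],
  [[0,-5,0],[0,0,0],0],
])

```text
time: 5.9
tool_pos: [0.5098, -0.0563, 0.0469]
tool_rot: [3.135, -0.001, -3.136]
ft_force: [2.1, 23.0, -21.7]
width: 0.0087
finger_force: 58.8
```

```bash
python3 - <<'E'
from bench import arm
from h import *
p=arm.read_camera("top");cv2.imwrite("pics/t1.png",p["pixels"][:,:,::-1])
for t in("bay","drawer_handle","lever_pad"):print(t,[(np.round(d["centre"],3).tolist(),round(d["conf"],2)) for d in arm.pinpoint(p,t)])
w=cloud(p)
E
```

```text
bay [([0.508, 0.089, 0.028], 0.85)]
drawer_handle [([0.67, -0.208, 0.001], 0.34)]
lever_pad [([0.607, 0.076, 0.075], 0.74)]
```

apply_moves([
  [[0,6,0],[0,0,0],0],
  [[0,6,0],[0,0,0],30],
  [[0,6,0],[0,0,0],30],
  [[0,6,25],[0,0,0],30],
  [[0,6,75],[0,0,0],30],
])

```text
time: 6.72
tool_pos: [0.5095, -0.0575, 0.1231]
tool_rot: [-3.141, -0.001, 3.141]
ft_force: [1.5, 0.3, 1.1]
width: 0.0255
finger_force: 0.0
```

apply_moves([
  [[20,-15,30],[0,0,0.17],92],
  [[50,-45,40],[0,0,0.34],92],
  [[85,-80,40],[0,0,0.51],92],
  [[120,-115,40],[0,0,0.68],92],
  [[160,-157,40],[0,0,0.85],92],
])

```text
time: 7.35
tool_pos: [0.6426, -0.1888, 0.1529]
tool_rot: [3.132, -0.027, -2.395]
ft_force: [-1.0, -0.1, -1.3]
width: 0.0789
finger_force: 0.0
```

apply_moves([
  [[0,0,0],[0,0,0.17],92],
  [[0,0,0],[0,0,0.34],92],
  [[0,0,0],[0,0,0.51],92],
  [[0,0,0],[0,0,0.56],92],
  [[0,0,0],[0,0,0.56],92],
])

```text
time: 7.98
tool_pos: [0.634, -0.1747, 0.1307]
tool_rot: [3.072, -0.05, -1.925]
ft_force: [-0.4, 0.8, -2.7]
width: 0.0789
finger_force: 0.0
```

```bash
python3 - <<'E'
from bench import arm
from h import *
s=arm.get_state();print(np.round(s["joints"],2),np.round(s["tool_pos"],4),np.round(s["tool_rot"],3))
for n in("side","top"):
    p=arm.read_camera(n);print(n,[(np.round(d["centre"],3).tolist(),round(d["conf"],2)) for d in arm.pinpoint(p,"lever_pad")+arm.pinpoint(p,"bay")+arm.pinpoint(p,"drawer_handle")])
    mats(p)
w=cloud(p)
def sel(*b):
    return w[(w[...,0]>b[0])&(w[...,0]<b[1])&(w[...,1]>b[2])&(w[...,1]<b[3])&(w[...,2]>b[4])&(w[...,2]<b[5])]
for nm,b in dict(front=(.39,.63,-.04,.0,.08,.1),lining=(.44,.58,.03,.15,.02,.032),pad=(.594,.625,.04,.115,.07,.09)).items():
    q=sel(*b);print(nm,len(q),len(q) and (rect(q),np.round(np.percentile(q,[2,50,98],axis=0),3).tolist()))
cv2.imwrite("pics/t2.png",p["pixels"][:,:,::-1])
E
```

```text
[ 0.81  0.73 -0.99  1.37  0.62  1.44  2.6 ] [ 0.634  -0.1747  0.1307] [ 3.072 -0.05  -1.925]
side [([0.605, 0.082, 0.078], 0.64), ([0.51, 0.09, 0.026], 0.92), ([0.513, -0.056, 0.067], 0.75)]
[316 251] 180 [509.7 -20.2] 233.4 13.1 1.4 z 13.7 hsv [30. 20. 49.]
[317 268] 260 [502.8 -88.7] 63.1 46.0 -30.5 z 12.2 hsv [ 88.  234.5 102. ]
[261 268] 257 [358.8 -77.1] 61.2 45.6 -6.1 z 12.5 hsv [ 67. 216.  99.]
[390 293] 821 [ 669.1 -207.8] 115.4 66.6 80.9 z 12.5 hsv [ 18.  94. 103.]
[340 292] 403 [ 548.9 -193.2] 76.6 48.2 86.2 z 12.4 hsv [18. 95. 84.]
[287 300] 700 [ 421.2 -209.3] 101.5 61.1 -77.9 z 12.5 hsv [17. 95. 84.]
[458 330] 387 [ 787.6 -327.2] 151.4 30.5 87.4 z 11.1 hsv [ 92. 255. 109.]
[240 338] 545 [ 316.5 -318.9] 179.4 32.2 -88.7 z 10.6 hsv [ 16. 141. 124.]
[350 354] 783 [ 542.9 -397.7] 84.5 55.2 -82.6 z 12.6 hsv [ 18.  93. 142.]
[410 349] 84 [ 671. -396.] 48.7 19.4 -17.6 z 11.7 hsv [ 13.  202.   51.5]
[300 358] 480 [ 439.2 -397.1] 63.5 43.6 -79.7 z 12.2 hsv [ 18.  94. 131.]
[445 401] 1055 [ 682.9 -532.3] 233.7 38.4 0.8 z 7.8 hsv [ 36.   8. 151.]
[308 398] 603 [ 447.7 -500.2] 60.4 
[... 637 characters left out ...]
9.7 z 10.6 hsv [ 88. 139. 136.]
[528 278] 536 [ 449.2 -500.8] 59.8 44.4 -9.9 z 10.7 hsv [  1. 195. 153.]
[392 288] 1210 [ 422.8 -210.1] 96.3 60.0 -77.7 z 10.9 hsv [ 18.  62. 114.]
[330 315] 531 [361.  -76.5] 59.9 42.1 -8.1 z 10.8 hsv [ 65. 121. 130.]
[421 341] 277 [ 313.  -267.2] 68.1 25.2 -88.4 z 9.3 hsv [ 17.  61. 145.]
front 863 ((array([510.7, -15. ]), 234.0, 15.2, 0.6), [[0.398, -0.023, 0.083], [0.506, -0.015, 0.087], [0.623, -0.008, 0.091]])
lining 3423 ((array([510. ,  90.4]), 140.0, 119.2, 0.0), [[0.443, 0.033, 0.021], [0.508, 0.091, 0.024], [0.577, 0.148, 0.028]])
pad 196 ((array([605.3,  84.9]), 57.3, 17.0, 90.0), [[0.598, 0.057, 0.07], [0.606, 0.081, 0.075], [0.614, 0.11, 0.082]])
```

View pics/t2.png

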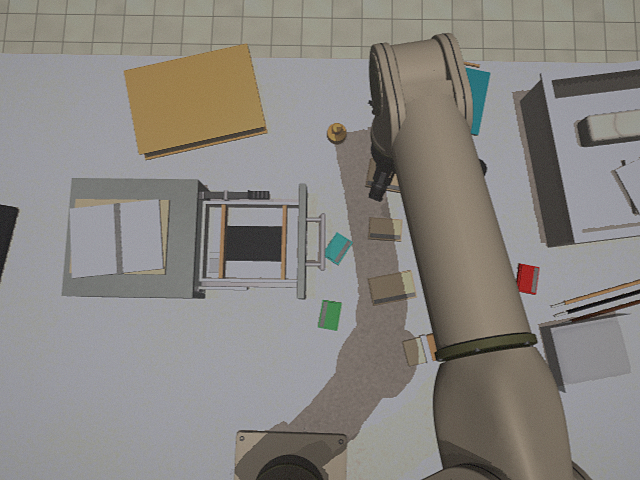

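Top view: the drawer is fully out, with its bay at (253,243) and the lever pad at (258,195). The wrist hit its turn limit, so I'll turn it back the other way.

apply_moves([
  [[0,0,0],[0,0,-0.18],92],
  [[0,0,0],[0,0,-0.36],92],
  [[0,0,0],[0,0,-0.54],92],
  [[0,0,0],[0,0,-0.72],92],
  [[0,0,0],[0,0,-0.9],92],
])

```text
time: 9.0
tool_pos: [0.6339, -0.1733, 0.1298]
tool_rot: [3.072, -0.05, -2.832]
ft_force: [0.6, 0.2, -0.1]
width: 0.0786
finger_force: 0.0
```

apply_moves([
  [[0,0,0],[0,0,-0.18],92],
  [[0,0,0],[0,0,-0.36],92],
  [[0,0,0],[0,0,-0.54],92],
  [[0,0,0],[0,0,-0.72],92],
  [[0,0,0],[0,0,-0.9],92],
])

```text
time: 9.62
tool_pos: [0.634, -0.1735, 0.1301]
tool_rot: [3.071, -0.047, 2.551]
ft_force: [-0.9, -0.7, -0.1]
width: 0.0788
finger_force: 0.0
```

apply_moves([
  [[0,0,0],[0,0,-0.18],92],
  [[0,0,0],[0,0,-0.36],92],
  [[0,0,0],[0,0,-0.54],92],
  [[0,0,0],[0,0,-0.72],92],
  [[0,0,0],[0,0,-0.9],92],
])

```text
time: 10.25
tool_pos: [0.634, -0.1735, 0.1304]
tool_rot: [3.069, -0.047, 1.651]
ft_force: [0.3, 0.6, -0.5]
width: 0.0788
finger_force: 0.0
```

```bash
cat > d.py <<'E'
import sys,numpy as np
from scipy.spatial.transform import Rotation as R
from bench import arm
x,y,z,c=map(float,sys.argv[1:5])  # target mm, closing-line angle deg (0=world x)
s=arm.get_state();cur=R.from_euler("xyz",s["tool_rot"])
b=min(((R.from_euler("xyz",[np.pi,0,np.radians(c-90+k)])*cur.inv()).as_rotvec() for k in(0,180)),key=np.linalg.norm)
print("shift",np.round(np.array([x,y,z])-np.array(s["tool_pos"])*1e3,1),"turn",np.round(b,4),"J7",round(s["joints"][6],2),"t",s["time"])
E
python3 d.py 669.8 -207.5 60 170.8
```

```text
shift [ 35.8 -34.  -70.4] turn [-0.0445  0.0749 -0.2384] J7 0.16 t 10.25
```

apply_moves([
  [[12,-12,0],[-0.02,0.035,-0.12],92],
  [[36,-34,0],[-0.044,0.075,-0.238],92],
  [[36,-34,-30],[-0.044,0.075,-0.238],92],
  [[36,-34,-60],[-0.044,0.075,-0.238],92],
  [[36,-34,-70],[-0.044,0.075,-0.238],92],
])

```text
time: 10.88
tool_pos: [0.669, -0.207, 0.0582]
tool_rot: [-3.138, -0.002, 1.417]
ft_force: [0.1, 0.7, 0.4]
width: 0.0785
finger_force: 0.0
```

apply_moves([
  [[0,0,0],[0,0,0],92],
  [[0,0,-25],[0,0,0],92],
  [[0,0,-45],[0,0,0],92],
  [[0,0,-57],[0,0,0],92],
  [[0,0,-63],[0,0,0],92],
])

```text
time: 11.5
tool_pos: [0.6697, -0.2071, -0.004]
tool_rot: [-3.14, -0.003, 1.417]
ft_force: [0.3, 0.0, -0.3]
width: 0.0784
finger_force: 0.0
```

apply_moves([
  [[0,0,0],[0,0,0],70],
  [[0,0,0],[0,0,0],65],
  [[0,0,0],[0,0,0],60],
  [[0,0,0],[0,0,0],60],
  [[0,0,0],[0,0,0],60],
])

```text
time: 12.12
tool_pos: [0.6701, -0.2072, -0.0032]
tool_rot: [-3.141, -0.003, 1.417]
ft_force: [-0.0, -0.4, 3.0]
width: 0.0639
finger_force: 66.3
```

```bash
python3 d.py 669.8 -207.5 -3.5 170.8
```

```text
shift [-0.3 -0.3 -0.3] turn [-0.0028 -0.0006 -0.0073] J7 -0.11 t 12.125
```

apply_moves([
  [[0,0,15],[0,0,0],60],
  [[0,0,50],[0,0,0],60],
  [[0,0,90],[0,0,0],60],
  [[-15,30,125],[0,0,0.02],60],
  [[-40,75,130],[0,0,0.04],60],
])

```text
time: 12.75
tool_pos: [0.6311, -0.1325, 0.1301]
tool_rot: [3.138, -0.002, 1.456]
ft_force: [0.5, 1.1, 0.1]
width: 0.0635
finger_force: 66.2
```

apply_moves([
  [[-25,46,0],[0,0,0.04],60],
  [[-50,92,0],[0,0,0.08],60],
  [[-75,138,0],[0,0,0.12],60],
  [[-100,184,0],[0,0,0.12],60],
  [[-120,222,0],[0,0,0.12],60],
])

```text
time: 13.38
tool_pos: [0.5087, 0.0918, 0.1273]
tool_rot: [-3.141, -0.002, 1.579]
ft_force: [0.7, 0.7, -2.0]
width: 0.064
finger_force: 66.2
```

```bash
python3 d.py 509.5 90.5 24.5 180.4; python3 - <<'E'
from bench import arm
from h import *
s=arm.get_state();print(s["width"],s["finger_force"],s["ft_force"])
p=arm.read_camera("wrist");cv2.imwrite("pics/w1.png",p["pixels"][:,:,::-1])
p=arm.read_camera("top")
mats(p,.105,.14,(.4,.6,0,.18))
E
```

```text
shift [   0.8   -1.3 -102.8] turn [-0.0023 -0.0009 -0.0011] J7 -0.39 t 13.375
0.06402020200383646 66.21281862258911 [ 0.72045763  0.73947167 -1.98203292]
[267 245] 74 [496.8  55. ] 44.9 24.3 1.1 z 138.1 hsv [16.  65.5 84.5]
```

View pics/w1.png

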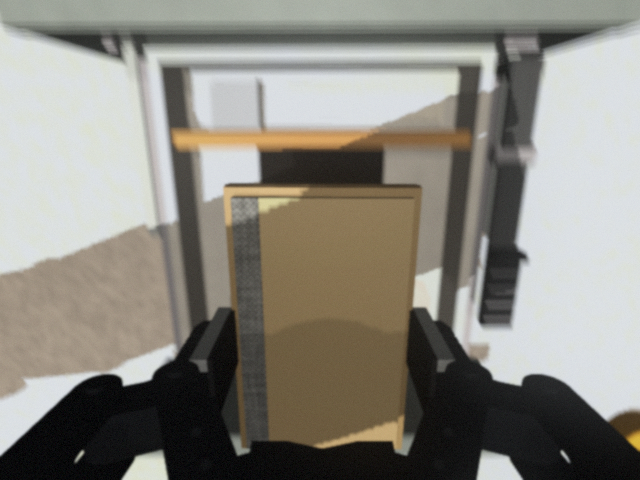

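Wrist view: mat_1 is held squarely between the fingers (320,310), above the lining, with the dividers clear. I'll lower it.

apply_moves([
  [[1,-1,-30],[0,0,0],60],
  [[1,-1,-60],[0,0,0],60],
  [[1,-1,-85],[0,0,0],60],
  [[1,-1,-98],[0,0,0],60],
  [[1,-1,-102],[0,0,0],60],
])

```text
time: 14.1
tool_pos: [0.5109, 0.0887, 0.0243]
tool_rot: [-3.14, -0.003, 1.577]
ft_force: [0.3, 0.4, 0.1]
width: 0.0637
finger_force: 66.2
```

apply_moves([
  [[0,0,-1],[0,0,0],60],
  [[0,0,-1.5],[0,0,0],60],
  [[0,0,-2],[0,0,0],60],
  [[0,0,-2],[0,0,0],60],
  [[0,0,-2],[0,0,0],60],
])

```text
time: 14.72
tool_pos: [0.5111, 0.0889, 0.0227]
tool_rot: [-3.141, -0.003, 1.577]
ft_force: [0.1, 0.1, 2.2]
width: 0.0638
finger_force: 66.7
```

apply_moves([
  [[-1,1.5,2],[0,0,0],60],
  [[-1,1.5,2],[0,0,0],60],
  [[-1,1.5,0],[0,0,0],60],
  [[-1,1.5,-0.5],[0,0,0],60],
  [[-1,1.5,-0.5],[0,0,0],60],
])

```text
time: 15.35
tool_pos: [0.5098, 0.0905, 0.0227]
tool_rot: [-3.14, -0.002, 1.578]
ft_force: [-5.5, -1.1, 14.5]
width: 0.0637
finger_force: 67.8
```

apply_moves([
  [[0,0,0],[0,0,0],88],
  [[0,0,0],[0,0,0],88],
  [[0,0,0],[0,0,0],88],
  [[0,0,20],[0,0,0],88],
  [[0,0,60],[0,0,0],88],
])

```text
time: 15.98
tool_pos: [0.5089, 0.0904, 0.0825]
tool_rot: [-3.138, -0.003, 1.578]
ft_force: [0.5, 0.7, 1.6]
width: 0.075
finger_force: 0.0
```

apply_moves([
  [[0,0,0],[0,0,0],0],
  [[0,0,0],[0,0,0],0],
  [[0,0,0],[0,0,0],0],
  [[0,0,-10],[0,0,0],0],
  [[0,0,-30],[0,0,0],0],
])

```text
time: 16.6
tool_pos: [0.5099, 0.0904, 0.0511]
tool_rot: [-3.14, -0.003, 1.577]
ft_force: [0.4, 0.5, -0.3]
width: 0.0001
finger_force: 0.0
```

```bash
python3 d.py 510 90.5 38 180.4; python3 - <<'E'
from bench import arm
from h import *
s=arm.get_state();print(s["width"],s["ft_force"])
for n in("top","side"):
    p=arm.read_camera(n);print(n);mats(p,.031,.044,(.44,.58,.03,.15))
E
```

```text
shift [  0.1   0.1 -13.1] turn [-0.0028 -0.0014  0.0003] J7 -0.45 t 16.6
5.028964245772954e-05 [ 0.3986203   0.5347885  -0.32136941]
top
[274 240] 293 [510.   50.7] 65.5 30.1 2.5 z 36.5 hsv [17. 62. 94.]
side
[311 220] 213 [508.1 110.9] 77.5 66.9 89.4 z 39.0 hsv [17. 93. 71.]
```

apply_moves([
  [[0,0,-9],[0,0,0],0],
  [[0,0,-13],[0,0,0],0],
  [[0,0,-14],[0,0,0],0],
  [[0,0,-14.5],[0,0,0],0],
  [[0,0,-14.5],[0,0,0],0],
])

```text
time: 17.32
tool_pos: [0.5097, 0.0905, 0.0381]
tool_rot: [-3.14, -0.002, 1.578]
ft_force: [-4.1, -0.7, 8.2]
width: -0.0003
finger_force: 4.2
```

apply_moves([
  [[0,0,0],[0,0,0],0],
  [[0,0,0],[0,0,0],0],
  [[0,0,40],[0,0,0],0],
  [[0,0,80],[0,0,0],50],
  [[-12,-40,100],[0,0,0.04],85],
])

```text
time: 17.95
tool_pos: [0.499, 0.053, 0.14]
tool_rot: [3.139, -0.004, 1.623]
ft_force: [0.6, -1.6, -0.5]
width: 0.0356
finger_force: 0.0
```

apply_moves([
  [[-15,-52,0],[0,0,0.04],85],
  [[-30,-104,0],[0,0,0.08],85],
  [[-45,-156,0],[0,0,0.12],85],
  [[-60,-208,0],[0,0,0.16],85],
  [[-76,-260,0],[0,0,0.163],85],
])

```text
time: 18.58
tool_pos: [0.4213, -0.2113, 0.1379]
tool_rot: [-3.141, -0.002, 1.781]
ft_force: [1.4, 0.0, -0.6]
width: 0.0724
finger_force: 0.0
```

```bash
python3 d.py 422 -209.3 -2 192.1; python3 - <<'E'
from bench import arm
from h import *
p=arm.read_camera("side");mats(p)
p=arm.read_camera("top");mats(p,.031,.044,(.44,.58,.02,.16))
E
```

```text
shift [   0.7    2.  -139.9] turn [-0.0015 -0.0012  0.0007] J7 0.54 t 18.575
[316 251] 188 [510.  -18.8] 234.1 12.9 0.9 z 13.6 hsv [32.5 20.  45. ]
[317 268] 257 [503.8 -89. ] 62.0 48.2 -32.1 z 12.3 hsv [ 88. 231.  96.]
[261 268] 253 [358.4 -77.9] 60.5 44.0 -6.3 z 12.4 hsv [ 66. 215.  56.]
[340 292] 401 [ 549.  -194.8] 75.9 48.0 87.3 z 12.3 hsv [ 18.  94. 132.]
[287 300] 707 [ 421.3 -210.7] 99.9 61.5 -77.6 z 12.7 hsv [18. 95. 82.]
[458 330] 390 [ 795.6 -328.6] 153.9 30.6 80.7 z 11.1 hsv [ 93. 255. 103.]
[240 338] 546 [ 316.5 -319.4] 175.1 32.1 -88.2 z 10.5 hsv [ 16.  142.5 123. ]
[350 354] 784 [ 542.8 -397.3] 84.7 55.9 -81.9 z 12.4 hsv [ 18.  94. 135.]
[410 348] 84 [ 672.  -394.6] 49.2 20.4 -14.8 z 12.3 hsv [ 13.  202.   48.5]
[300 358] 470 [ 439.  -397.5] 63.1 42.8 -79.2 z 12.3 hsv [ 18.   93.  124.5]
[443 401] 1054 [ 684.8 -543.6] 235.9 34.8 8.3 z 7.8 hsv [ 36.   9. 143.]
[309 398] 608 [ 447.3 -500.6] 60.7 45.3 -10.0 z 12.2 hsv [  1. 241. 138.]
[254 243] 1524 [510.   90.1] 108.6 66.6 89.5 z 36.7 hsv [ 23.  52. 149.]
```

apply_moves([
  [[0.5,1.5,-40],[0,0,0],85],
  [[0.5,1.5,-85],[0,0,0],85],
  [[0.5,1.5,-115],[0,0,0],85],
  [[0.5,1.5,-133],[0,0,0],85],
  [[0.5,1.5,-140],[0,0,0],85],
])

```text
time: 19.3
tool_pos: [0.4221, -0.2075, -0.0033]
tool_rot: [-3.139, -0.004, 1.781]
ft_force: [-0.3, -0.7, 0.8]
width: 0.0726
finger_force: 0.0
```

apply_moves([
  [[0,0,0],[0,0,0],60],
  [[0,0,0],[0,0,0],55],
  [[0,0,0],[0,0,0],52],
  [[0,0,0],[0,0,0],52],
  [[0,0,0],[0,0,0],52],
])

```text
time: 19.92
tool_pos: [0.4227, -0.2083, -0.0021]
tool_rot: [-3.14, -0.002, 1.78]
ft_force: [-0.3, 0.3, 6.9]
width: 0.0579
finger_force: 64.7
```

apply_moves([
  [[0,0,12],[0,0,0],52],
  [[0,0,50],[0,0,0],52],
  [[0,0,95],[0,0,0],52],
  [[12,40,130],[0,0,-0.04],52],
  [[28,90,138],[0,0,-0.08],52],
])

```text
time: 20.55
tool_pos: [0.4516, -0.1181, 0.1385]
tool_rot: [3.139, -0.0, 1.697]
ft_force: [1.5, -0.6, -0.6]
width: 0.0579
finger_force: 64.4
```

apply_moves([
  [[14,50,0],[0,0,-0.04],52],
  [[28,100,0],[0,0,-0.08],52],
  [[42,150,0],[0,0,-0.12],52],
  [[56,195,0],[0,0,-0.123],52],
  [[60,210,0],[0,0,-0.123],52],
])

```text
time: 21.18
tool_pos: [0.5103, 0.0952, 0.136]
tool_rot: [-3.14, -0.004, 1.581]
ft_force: [-0.5, -0.8, -0.6]
width: 0.058
finger_force: 64.4
```

```bash
python3 d.py 510 90.5 36.5 180.4; python3 - <<'E'
from bench import arm
from h import *
s=arm.get_state();print(s["width"],s["finger_force"])
p=arm.read_camera("wrist");w=cloud(p);z=w[...,2];m=(z>s["tool_pos"][2]-.01)&(z<s["tool_pos"][2]+.03)
q=w[m&(abs(w[...,0]-.51)<.026)];print(rect(q),np.round(np.percentile(q,[1,50,99],axis=0),4).tolist())
E
```

```text
shift [ -0.3  -4.7 -99.5] turn [-0.004  -0.0014 -0.0037] J7 -0.39 t 21.175
0.05799882903765704 64.41825985908508
(array([510. ,  95.1]), 95.2, 52.0, 90.0) [[0.4845, 0.0501, 0.1434], [0.51, 0.1034, 0.1503], [0.5355, 0.1419, 0.1517]]
```

apply_moves([
  [[0,-2,-30],[0,0,-0.003],52],
  [[0,-4.2,-60],[0,0,-0.003],52],
  [[0,-4.2,-85],[0,0,-0.003],52],
  [[0,-4.2,-96],[0,0,-0.003],52],
  [[0,-4.2,-99],[0,0,-0.003],52],
])

```text
time: 21.85
tool_pos: [0.5102, 0.0869, 0.0364]
tool_rot: [-3.139, -0.002, 1.574]
ft_force: [0.2, 0.0, -0.5]
width: 0.0575
finger_force: 64.4
```

apply_moves([
  [[0,0,0],[0,0,0],52],
  [[0,0,-0.5],[0,0,0],52],
  [[0,0,-1],[0,0,0],52],
  [[0,0,-1.5],[0,0,0],52],
  [[0,0,-1.5],[0,0,0],52],
])

```text
time: 22.48
tool_pos: [0.5107, 0.0877, 0.0359]
tool_rot: [-3.141, -0.002, 1.574]
ft_force: [-3.1, -0.7, 10.6]
width: 0.0578
finger_force: 65.6
```

apply_moves([
  [[0,0,4],[0,0,0],52],
  [[-0.5,3,4],[0,0,0],52],
  [[-0.5,3,2],[0,0,0],52],
  [[-0.5,3,0.5],[0,0,0],52],
  [[-0.5,3,0.3],[0,0,0],52],
])

```text
time: 23.1
tool_pos: [0.5097, 0.0909, 0.0358]
tool_rot: [-3.14, -0.002, 1.575]
ft_force: [-7.1, -1.7, 15.0]
width: 0.058
finger_force: 66.1
```

apply_moves([
  [[0,0,0],[0,0,0],52],
  [[0,0,0],[0,0,0],80],
  [[0,0,0],[0,0,0],80],
  [[0,0,20],[0,0,0],80],
  [[0,0,60],[0,0,0],80],
])

```text
time: 23.72
tool_pos: [0.5089, 0.0907, 0.0958]
tool_rot: [-3.137, -0.003, 1.575]
ft_force: [1.1, 0.1, 1.0]
width: 0.0682
finger_force: 0.0
```

apply_moves([
  [[0,0,0],[0,0,0],0],
  [[0,0,0],[0,0,0],0],
  [[0,0,0],[0,0,0],0],
  [[0,0,-10],[0,0,0],0],
  [[0,0,-31],[0,0,0],0],
])

```text
time: 24.35
tool_pos: [0.5099, 0.0908, 0.0634]
tool_rot: [-3.14, -0.003, 1.575]
ft_force: [-0.3, -0.4, -0.0]
width: 0.0
finger_force: 0.0
```

```bash
python3 d.py 510 90.5 50 180.4; python3 - <<'E'
from bench import arm
from h import *
s=arm.get_state();print(s["width"],s["ft_force"])
p=arm.read_camera("top");mats(p,.042,.056,(.44,.58,.02,.16))
E
```

```text
shift [  0.1  -0.3 -13.4] turn [-0.0028 -0.0013  0.0032] J7 -0.45 t 24.35
1.5278369640479797e-05 [-0.27913263 -0.35950284 -0.02670087]
[284 242] 260 [509.9  24.4] 138.5 8.3 0.6 z 52.5 hsv [ 15. 108. 114.]
[272 240] 230 [510.7  52.4] 60.3 25.4 1.6 z 48.2 hsv [17.  60.5 93. ]
```

apply_moves([
  [[0,0,-9],[0,0,0],0],
  [[0,0,-13],[0,0,0],0],
  [[0,0,-14],[0,0,0],0],
  [[0,0,-14.8],[0,0,0],0],
  [[0,0,-14.8],[0,0,0],0],
])

```text
time: 25.02
tool_pos: [0.5098, 0.0908, 0.0501]
tool_rot: [-3.14, -0.002, 1.575]
ft_force: [-3.5, -0.8, 6.4]
width: 0.0002
finger_force: 3.3
```

apply_moves([
  [[0,0,0],[0,0,0],0],
  [[0,0,0],[0,0,0],0],
  [[0,0,40],[0,0,0],0],
  [[0,0,75],[0,0,0],50],
  [[3,-40,90],[0,0,0.03],78],
])

```text
time: 25.65
tool_pos: [0.5138, 0.0536, 0.1422]
tool_rot: [3.139, -0.004, 1.611]
ft_force: [0.7, -0.4, -0.0]
width: 0.0356
finger_force: 0.0
```

apply_moves([
  [[4,-55,0],[0,0,0.03],78],
  [[8,-110,0],[0,0,0.06],78],
  [[12,-165,0],[0,0,0.09],78],
  [[16,-220,0],[0,0,0.11],78],
  [[20,-275,0],[0,0,0.11],78],
])

```text
time: 26.28
tool_pos: [0.533, -0.2262, 0.14]
tool_rot: [-3.141, -0.002, 1.715]
ft_force: [1.1, 0.0, 0.2]
width: 0.0666
finger_force: 0.0
```

apply_moves([
  [[4,-55,0],[0,0,0],78],
  [[8,-110,0],[0,0,0],78],
  [[11,-170,0],[0,0,0],78],
  [[11,-174,0],[0,0,0],78],
  [[11,-174,0],[0,0,0],78],
])

```text
time: 26.9
tool_pos: [0.5439, -0.3982, 0.1393]
tool_rot: [-3.14, -0.003, 1.714]
ft_force: [-0.1, 0.9, 0.3]
width: 0.0666
finger_force: 0.0
```

```bash
python3 d.py 543.9 -397.9 -0.5 188.2; python3 - <<'E'
from bench import arm
from h import *
p=arm.read_camera("side");mats(p,roi=(.38,.6,-.45,-.15))
p=arm.read_camera("top");mats(p,roi=(.38,.6,-.45,-.15));mats(p,.031,.041,(.44,.58,.02,.16));mats(p,.044,.056,(.44,.58,.02,.16))
E
```

```text
shift [   0.     0.3 -139.8] turn [-0.0031 -0.0018 -0.0001] J7 0.56 t 26.9
[344 294] 202 [ 557.9 -193.7] 76.8 30.9 86.8 z 12.3 hsv [ 18.  95. 141.]
[350 354] 779 [ 543.  -397.7] 83.2 55.4 -81.5 z 12.5 hsv [18. 94. 86.]
[300 358] 473 [ 439.1 -397.2] 64.2 42.8 -78.0 z 12.3 hsv [ 18.  93. 136.]
[385 229] 693 [ 551.1 -194.1] 72.1 48.5 86.9 z 10.5 hsv [ 24.  50. 147.]
[479 234] 937 [ 544.9 -397.9] 85.1 54.1 -81.8 z 10.9 hsv [ 18.  68. 100.]
[480 281] 530 [ 440.8 -398. ] 61.2 41.9 -78.6 z 10.9 hsv [ 21.  61. 144.]
[253 247] 232 [510.2  89.9] 108.6 66.3 -89.9 z 34.7 hsv [ 17.   66.  131.5]
[222 241] 294 [510.  154.4] 139.6 9.2 0.6 z 52.4 hsv [ 15.  106.  142.5]
[284 242] 259 [509.8  24.4] 138.1 8.6 0.7 z 52.7 hsv [ 15. 107. 144.]
[254 242] 1250 [509.6  88.7] 95.9 60.3 -88.7 z 48.7 hsv [ 23.  52. 147.]
```

apply_moves([
  [[0,0,-40],[0,0,0],78],
  [[0,0,-85],[0,0,0],78],
  [[0,0,-115],[0,0,0],78],
  [[0,0,-133],[0,0,0],78],
  [[0,0,-140],[0,0,0],78],
])

```text
time: 27.62
tool_pos: [0.544, -0.3974, -0.0009]
tool_rot: [-3.14, -0.003, 1.716]
ft_force: [-0.3, -0.0, 0.7]
width: 0.0671
finger_force: 0.0
```

apply_moves([
  [[0,0,0],[0,0,0],60],
  [[0,0,0],[0,0,0],50],
  [[0,0,0],[0,0,0],46],
  [[0,0,0],[0,0,0],46],
  [[0,0,0],[0,0,0],46],
])

```text
time: 28.25
tool_pos: [0.5442, -0.3986, 0.0003]
tool_rot: [-3.141, -0.002, 1.714]
ft_force: [-0.5, 0.9, 5.1]
width: 0.0514
finger_force: 63.2
```

apply_moves([
  [[0,0,12],[0,0,0],46],
  [[0,0,50],[0,0,0],46],
  [[0,0,100],[0,0,0],46],
  [[-3,40,140],[0,0,-0.03],46],
  [[-7,95,150],[0,0,-0.06],46],
])

```text
time: 28.88
tool_pos: [0.5378, -0.3038, 0.153]
tool_rot: [3.139, 0.0, 1.651]
ft_force: [1.1, 0.8, -1.4]
width: 0.0516
finger_force: 62.8
```

apply_moves([
  [[-4,55,0],[0,0,-0.03],46],
  [[-8,110,0],[0,0,-0.06],46],
  [[-12,165,0],[0,0,-0.08],46],
  [[-16,220,0],[0,0,-0.08],46],
  [[-20,275,0],[0,0,-0.08],46],
])

```text
time: 29.5
tool_pos: [0.5164, -0.0265, 0.1501]
tool_rot: [-3.141, -0.002, 1.575]
ft_force: [1.3, 0.5, -0.8]
width: 0.0516
finger_force: 62.8
```

apply_moves([
  [[-4,55,0],[0,0,0],46],
  [[-7,105,0],[0,0,0],46],
  [[-7,119,0],[0,0,0],46],
  [[-7,119,0],[0,0,0],46],
  [[-7,119,0],[0,0,0],46],
])

```text
time: 30.12
tool_pos: [0.51, 0.0889, 0.1493]
tool_rot: [-3.14, -0.002, 1.572]
ft_force: [0.7, -0.1, -0.0]
width: 0.0516
finger_force: 62.8
```

```bash
python3 d.py 510 90.5 50 180.6; python3 - <<'E'
from bench import arm
from h import *
s=arm.get_state();print(s["width"],s["finger_force"])
p=arm.read_camera("wrist");w=cloud(p);z=w[...,2];m=(z>s["tool_pos"][2]-.01)&(z<s["tool_pos"][2]+.03)
q=w[m&(abs(w[...,0]-.51)<.024)];print(rect(q),np.round(np.percentile(q,[1,50,99],axis=0),4).tolist())
E
```

```text
shift [ -0.    1.6 -99.3] turn [-0.002  -0.0019  0.009 ] J7 -0.38 t 30.125
0.0516287724711035 62.83138632774353
(array([510. ,  89.1]), 85.5, 48.0, -90.0) [[0.4865, 0.0509, 0.1539], [0.5097, 0.0972, 0.1614], [0.5331, 0.1313, 0.1628]]
```

apply_moves([
  [[0,1,-30],[0,0,0.009],46],
  [[0,1,-60],[0,0,0.009],46],
  [[0,1,-85],[0,0,0.009],46],
  [[0,1,-94],[0,0,0.009],46],
  [[0,1,-98],[0,0,0.009],46],
])

```text
time: 30.8
tool_pos: [0.51, 0.0911, 0.0514]
tool_rot: [-3.14, -0.003, 1.582]
ft_force: [-0.3, 0.5, 0.2]
width: 0.0517
finger_force: 62.8
```

apply_moves([
  [[0,0,0],[0,0,0],46],
  [[0,0,-0.7],[0,0,0],46],
  [[0,0,-1.4],[0,0,0],46],
  [[0,0,-1.8],[0,0,0],46],
  [[0,0,-1.8],[0,0,0],46],
])

```text
time: 31.42
tool_pos: [0.51, 0.0917, 0.0502]
tool_rot: [-3.14, -0.002, 1.584]
ft_force: [-1.1, -1.4, 5.8]
width: 0.0517
finger_force: 63.5
```

apply_moves([
  [[0,0,4],[0,0,0],46],
  [[0,-1.3,4],[0,0,0],46],
  [[0,-1.3,2],[0,0,0],46],
  [[0,-1.3,0.3],[0,0,0],46],
  [[0,-1.3,0],[0,0,0],46],
])

```text
time: 32.05
tool_pos: [0.5097, 0.0904, 0.0501]
tool_rot: [-3.14, -0.002, 1.583]
ft_force: [-5.9, -2.0, 13.5]
width: 0.052
finger_force: 64.3
```

apply_moves([
  [[0,0,0],[0,0,0],46],
  [[0,0,0],[0,0,0],75],
  [[0,0,0],[0,0,0],75],
  [[0,0,20],[0,0,0],75],
  [[0,0,60],[0,0,0],75],
])

```text
time: 32.67
tool_pos: [0.5089, 0.0904, 0.1102]
tool_rot: [-3.137, -0.003, 1.584]
ft_force: [0.9, -0.2, -0.4]
width: 0.064
finger_force: 0.0
```

apply_moves([
  [[0,0,0],[0,0,0],0],
  [[0,0,0],[0,0,0],0],
  [[0,0,0],[0,0,0],0],
  [[0,0,-15],[0,0,0],0],
  [[0,0,-32],[0,0,0],0],
])

```text
time: 33.3
tool_pos: [0.5093, 0.0903, 0.0759]
tool_rot: [-3.139, -0.003, 1.584]
ft_force: [0.3, 1.0, 0.7]
width: -0.0002
finger_force: 0.0
```

apply_moves([
  [[0,0,-9],[0,0,0],0],
  [[0,0,-13],[0,0,0],0],
  [[0,0,-14],[0,0,0],0],
  [[0,0,-14.5],[0,0,0],0],
  [[0,0,-14.5],[0,0,0],0],
])

```text
time: 33.92
tool_pos: [0.51, 0.0904, 0.0634]
tool_rot: [-3.141, -0.003, 1.583]
ft_force: [-0.4, 0.1, 0.2]
width: 0.0002
finger_force: 0.0
```

apply_moves([
  [[0,0,-1],[0,0,0],0],
  [[0,0,-2],[0,0,0],0],
  [[0,0,-2.6],[0,0,0],0],
  [[0,0,-2.6],[0,0,0],0],
  [[0,0,-2.6],[0,0,0],0],
])

```text
time: 34.55
tool_pos: [0.5101, 0.0907, 0.062]
tool_rot: [-3.141, -0.002, 1.584]
ft_force: [-7.2, -1.2, 18.8]
width: -0.0002
finger_force: 9.8
```

apply_moves([
  [[0,0,0],[0,0,0],0],
  [[0,0,0],[0,0,0],0],
  [[0,0,30],[0,0,0],0],
  [[0,0,70],[0,0,0],50],
  [[6,-40,85],[0,0,-0.03],71],
])

```text
time: 35.17
tool_pos: [0.5166, 0.0533, 0.1481]
tool_rot: [3.14, -0.004, 1.559]
ft_force: [1.7, -0.4, -0.2]
width: 0.0355
finger_force: 0.0
```

apply_moves([
  [[8,-55,0],[0,0,-0.03],71],
  [[16,-110,0],[0,0,-0.038],71],
  [[24,-165,0],[0,0,-0.038],71],
  [[32,-215,0],[0,0,-0.038],71],
  [[34,-244,0],[0,0,-0.038],71],
])

```text
time: 35.8
tool_pos: [0.5495, -0.1968, 0.1452]
tool_rot: [-3.14, -0.002, 1.513]
ft_force: [0.2, 0.9, -0.1]
width: 0.0606
finger_force: 0.0
```

apply_moves([
  [[0,0,-20],[0,0,0],71],
  [[0,0,-50],[0,0,0],71],
  [[0,0,-80],[0,0,0],71],
  [[0,0,-80],[0,0,0],71],
  [[0,0,-80],[0,0,0],71],
])

```text
time: 36.42
tool_pos: [0.5503, -0.1929, 0.0663]
tool_rot: [-3.141, -0.003, 1.516]
ft_force: [0.2, -0.3, 0.1]
width: 0.0604
finger_force: 0.0
```

```bash
python3 d.py 550.3 -193.8 1 176.8; python3 - <<'E'
from bench import arm
from h import *
p=arm.read_camera("side");mats(p,roi=(.38,.6,-.45,-.15))
p=arm.read_camera("top");mats(p,roi=(.38,.6,-.45,-.15))
for a in(.031,.044,.056): mats(p,a,a+.010,(.44,.58,.03,.15))
E
```

```text
shift [ -0.   -0.9 -65.3] turn [-0.0029 -0.0007 -0.0014] J7 0.03 t 36.425
[340 292] 406 [ 549.3 -192.6] 77.3 48.3 86.8 z 12.3 hsv [18. 95. 80.]
[300 358] 478 [ 438.9 -398. ] 62.9 42.8 -77.0 z 12.4 hsv [ 18.   94.  130.5]
[376 229] 311 [ 551.8 -175.9] 48.3 36.3 -3.5 z 10.9 hsv [ 17.  63. 105.]
[484 281] 387 [ 442.4 -405.4] 47.0 41.8 -78.9 z 11.2 hsv [ 21.  61. 149.]
[232 246] 98 [504.1 139.5] 72.0 30.9 25.9 z 35.0 hsv [ 18.   65.  143.5]
[267 256] 76 [488.2  71.4] 69.1 23.5 -87.3 z 34.7 hsv [ 16.  69. 135.]
[273 244] 119 [505.3  46.6] 64.6 27.8 -23.5 z 47.7 hsv [ 17.  64. 136.]
[252 241] 1001 [509.4  89.9] 84.1 54.4 89.4 z 60.7 hsv [ 23.  52. 150.]
```

apply_moves([
  [[0,-1,-30],[0,0,0],71],
  [[0,-1,-52],[0,0,0],71],
  [[0,-1,-62],[0,0,0],71],
  [[0,-1,-65.5],[0,0,0],71],
  [[0,-1,-65.5],[0,0,0],71],
])

```text
time: 37.15
tool_pos: [0.5503, -0.1947, 0.0007]
tool_rot: [-3.141, -0.002, 1.516]
ft_force: [0.4, 0.1, -0.0]
width: 0.0609
finger_force: 0.0
```

apply_moves([
  [[0,0,0],[0,0,0],55],
  [[0,0,0],[0,0,0],45],
  [[0,0,0],[0,0,0],40],
  [[0,0,0],[0,0,0],40],
  [[0,0,0],[0,0,0],40],
])

```text
time: 37.78
tool_pos: [0.5505, -0.1948, 0.0014]
tool_rot: [-3.141, -0.002, 1.516]
ft_force: [-2.3, 1.1, 7.9]
width: 0.0457
finger_force: 60.8
```

apply_moves([
  [[0,0,12],[0,0,0],40],
  [[0,0,50],[0,0,0],40],
  [[0,0,100],[0,0,0],40],
  [[-6,40,145],[0,0,0.03],40],
  [[-14,90,160],[0,0,0.06],40],
])

```text
time: 38.4
tool_pos: [0.5371, -0.1044, 0.1639]
tool_rot: [3.138, -0.001, 1.575]
ft_force: [1.4, 0.4, -0.2]
width: 0.0458
finger_force: 61.8
```

apply_moves([
  [[-8,55,0],[0,0,0.008],40],
  [[-16,110,0],[0,0,0.008],40],
  [[-24,165,0],[0,0,0.008],40],
  [[-26,190,0],[0,0,0.008],40],
  [[-26,194,0],[0,0,0.008],40],
])

```text
time: 39.02
tool_pos: [0.5095, 0.0915, 0.1609]
tool_rot: [-3.141, -0.003, 1.587]
ft_force: [0.0, -0.5, -0.6]
width: 0.0458
finger_force: 61.8
```

apply_moves([
  [[0,0,-30],[0,0,0],40],
  [[0,0,-60],[0,0,0],40],
  [[0,0,-85],[0,0,0],40],
  [[0,0,-85],[0,0,0],40],
  [[0,0,-85],[0,0,0],40],
])

```text
time: 39.65
tool_pos: [0.5105, 0.0889, 0.0761]
tool_rot: [-3.141, -0.003, 1.583]
ft_force: [-0.4, 0.0, -0.0]
width: 0.0456
finger_force: 61.8
```

```bash
python3 d.py 510 90.5 64 180.6; python3 - <<'E'
from bench import arm
from h import *
s=arm.get_state();print(s["width"],s["finger_force"])
p=arm.read_camera("wrist");w=cloud(p);z=w[...,2];m=(z>s["tool_pos"][2]+.003)&(z<s["tool_pos"][2]+.03)
q=w[m&(abs(w[...,0]-.51)<.02)];print(rect(q),np.round(np.percentile(q,[1,50,99],axis=0),4).tolist())
E
```

```text
shift [ -0.5   1.6 -12.1] turn [-0.0027 -0.0005 -0.0013] J7 -0.43 t 39.65
0.04559911894151804 61.776087284088135
(array([510. ,  90.1]), 74.2, 40.0, -90.0) [[0.4904, 0.0575, 0.0809], [0.51, 0.0965, 0.087], [0.5296, 0.1265, 0.0884]]
```

apply_moves([
  [[-0.5,0.8,-6],[0,0,0],40],
  [[-0.5,0.8,-11],[0,0,0],40],
  [[-0.5,0.8,-12.5],[0,0,0],40],
  [[-0.5,0.8,-13.5],[0,0,0],40],
  [[-0.5,0.8,-13.5],[0,0,0],40],
])

```text
time: 40.33
tool_pos: [0.5094, 0.0908, 0.0632]
tool_rot: [-3.14, -0.002, 1.584]
ft_force: [-10.3, -1.9, 23.8]
width: 0.0459
finger_force: 64.5
```

apply_moves([
  [[0,0,0.7],[0,0,0],40],
  [[0,0,0.7],[0,0,0],68],
  [[0,0,0.7],[0,0,0],68],
  [[0,0,20],[0,0,0],68],
  [[0,0,60],[0,0,0],68],
])

```text
time: 40.95
tool_pos: [0.5084, 0.0902, 0.122]
tool_rot: [-3.137, -0.003, 1.584]
ft_force: [0.4, -0.3, -0.0]
width: 0.0581
finger_force: 0.0
```

apply_moves([
  [[0,0,0],[0,0,0],0],
  [[0,0,0],[0,0,0],0],
  [[0,0,0],[0,0,0],0],
  [[0,0,-20],[0,0,0],0],
  [[0,0,-40],[0,0,0],0],
])

```text
time: 41.58
tool_pos: [0.5089, 0.0901, 0.0804]
tool_rot: [-3.139, -0.003, 1.584]
ft_force: [0.1, -0.2, -0.4]
width: 0.0
finger_force: 0.0
```

apply_moves([
  [[0,0,-4],[0,0,0],0],
  [[0,0,-7],[0,0,0],0],
  [[0,0,-8],[0,0,0],0],
  [[0,0,-9],[0,0,0],0],
  [[0,0,-9],[0,0,0],0],
])

```text
time: 42.2
tool_pos: [0.5094, 0.0904, 0.0741]
tool_rot: [-3.14, -0.002, 1.584]
ft_force: [-7.4, -0.9, 15.4]
width: -0.0003
finger_force: 7.5
```

apply_moves([
  [[0,0,0.5],[0,0,0],0],
  [[0,0,0.5],[0,0,0],0],
  [[0,0,30],[0,0,0],0],
  [[0,0,65],[0,0,0],50],
  [[-6,-40,75],[0,0,0.03],64],
])

```text
time: 42.82
tool_pos: [0.5047, 0.053, 0.1505]
tool_rot: [3.138, -0.004, 1.619]
ft_force: [-0.0, -0.6, 0.5]
width: 0.0356
finger_force: 0.0
```

apply_moves([
  [[-8,-55,0],[0,0,0.04],64],
  [[-16,-110,0],[0,0,0.08],64],
  [[-24,-165,0],[0,0,0.12],64],
  [[-32,-220,0],[0,0,0.16],64],
  [[-40,-275,0],[0,0,0.16],64],
])

```text
time: 43.45
tool_pos: [0.4631, -0.2267, 0.1484]
tool_rot: [-3.141, -0.002, 1.774]
ft_force: [0.3, -0.4, -0.8]
width: 0.0548
finger_force: 0.0
```

apply_moves([
  [[-8,-55,0],[0,0,0],64],
  [[-16,-110,0],[0,0,0],64],
  [[-23,-160,-20],[0,0,0],64],
  [[-23,-173,-60],[0,0,0],64],
  [[-23,-173,-80],[0,0,0],64],
])

```text
time: 44.08
tool_pos: [0.4393, -0.3982, 0.0658]
tool_rot: [-3.139, -0.004, 1.772]
ft_force: [0.2, 0.1, 0.1]
width: 0.055
finger_force: 0.0
```

```bash
python3 d.py 440.2 -397.8 2 191.6; python3 - <<'E'
from bench import arm
from h import *
p=arm.read_camera("side");mats(p,roi=(.38,.6,-.45,-.15))
p=arm.read_camera("top")
for a in(.031,.044,.056,.068): mats(p,a,a+.010,(.44,.58,.03,.15))
E
python3 d.py 440.2 -397.8 2 191.6
```

```text
shift [  0.9   0.4 -63.8] turn [-0.0037 -0.0036  0.0015] J7 0.72 t 44.075
[300 358] 477 [ 438.9 -397.5] 63.1 42.5 -78.7 z 12.2 hsv [18. 96. 78.]
[235 245] 131 [510.  111.7] 67.1 66.9 1.3 z 34.6 hsv [ 17.  66. 140.]
[275 247] 114 [510.1  54.6] 65.7 36.2 -0.4 z 34.6 hsv [ 17.  68. 120.]
[273 242] 128 [510.3  55.1] 60.5 28.0 1.7 z 47.4 hsv [ 17.   62.  131.5]
[269 243] 103 [509.8  63.2] 54.1 28.8 -1.7 z 59.3 hsv [ 17.  65. 128.]
[251 240] 791 [509.4  91.3] 72.7 48.4 -88.9 z 72.8 hsv [ 23.  53. 145.]
shift [  0.4  -2.  -63.7] turn [-0.0053 -0.0045 -0.0015] J7 0.72 t 44.175
```

apply_moves([
  [[0.5,-2,-30],[0,0,0],64],
  [[0.5,-2,-50],[0,0,0],64],
  [[0.5,-2,-60],[0,0,0],64],
  [[0.5,-2,-64],[0,0,0],64],
  [[0.5,-2,-64],[0,0,0],64],
])

```text
time: 44.8
tool_pos: [0.4411, -0.3998, 0.0039]
tool_rot: [-3.14, -0.002, 1.774]
ft_force: [0.1, -0.3, 0.8]
width: 0.0547
finger_force: 0.0
```

apply_moves([
  [[0,0,0],[0,0,0],48],
  [[0,0,0],[0,0,0],40],
  [[0,0,0],[0,0,0],34],
  [[0,0,0],[0,0,0],34],
  [[0,0,0],[0,0,0],34],
])

```text
time: 45.42
tool_pos: [0.4413, -0.4001, 0.0047]
tool_rot: [-3.141, -0.002, 1.773]
ft_force: [-1.3, 2.2, 6.8]
width: 0.0391
finger_force: 59.4
```

apply_moves([
  [[0,0,12],[0,0,0],34],
  [[0,0,50],[0,0,0],34],
  [[0,0,100],[0,0,0],34],
  [[5,40,145],[0,0,-0.03],34],
  [[13,95,165],[0,0,-0.06],34],
])

```text
time: 46.05
tool_pos: [0.4546, -0.3053, 0.1722]
tool_rot: [3.14, 0.001, 1.71]
ft_force: [0.7, 1.5, 0.1]
width: 0.039
finger_force: 60.4
```

apply_moves([
  [[8,55,0],[0,0,-0.04],34],
  [[16,110,0],[0,0,-0.08],34],
  [[24,165,0],[0,0,-0.12],34],
  [[32,220,0],[0,0,-0.13],34],
  [[40,275,0],[0,0,-0.13],34],
])

```text
time: 46.68
tool_pos: [0.4939, -0.028, 0.1695]
tool_rot: [-3.141, -0.002, 1.583]
ft_force: [-0.1, -0.9, -0.3]
width: 0.0393
finger_force: 60.4
```

apply_moves([
  [[8,55,0],[0,0,0],34],
  [[16,105,0],[0,0,0],34],
  [[17,118,-30],[0,0,0],34],
  [[17,118,-70],[0,0,0],34],
  [[17,118,-70],[0,0,0],34],
])

```text
time: 47.3
tool_pos: [0.5091, 0.088, 0.097]
tool_rot: [-3.136, -0.002, 1.584]
ft_force: [0.7, -0.1, 0.9]
width: 0.0389
finger_force: 60.6
```

```bash
python3 - <<'E'
from bench import arm
from h import *
p=arm.read_camera("wrist");s=arm.get_state();print(s["width"],s["finger_force"]);w=cloud(p);z=w[...,2];m=(z>s["tool_pos"][2]-.001)&(z<s["tool_pos"][2]+.03)
q=w[m&(abs(w[...,0]-.51)<.017)];print(rect(q),np.round(np.percentile(q,[1,50,99],axis=0),4).tolist())
E
python3 d.py 509.5 90.5 76.5 180.6
```

```text
0.0387793941657599 60.59818625450134
(array([510., 129.]), 140.0, 34.0, -90.0) [[0.4933, 0.0614, 0.0985], [0.5098, 0.0967, 0.1044], [0.5263, 0.1986, 0.1059]]
shift [ -0.8   2.4 -22.3] turn [-0.0026 -0.0032 -0.0024] J7 -0.42 t 47.35
```

apply_moves([
  [[0,0,-8],[0,0,0],34],
  [[0,0,-14],[0,0,0],34],
  [[0,0,-17],[0,0,0],34],
  [[0,0,-17],[0,0,0],34],
  [[0,0,-17],[0,0,0],34],
])

```text
time: 47.98
tool_pos: [0.5109, 0.0882, 0.0817]
tool_rot: [-3.14, -0.003, 1.583]
ft_force: [-0.3, 0.2, -0.3]
width: 0.0388
finger_force: 60.6
```

apply_moves([
  [[-1,0.2,-1],[0,0,0],34],
  [[-1,0.2,-2],[0,0,0],34],
  [[-1,0.2,-2.7],[0,0,0],34],
  [[-1,0.2,-3.2],[0,0,0],34],
  [[-1,0.2,-3.2],[0,0,0],34],
])

```text
time: 48.6
tool_pos: [0.5098, 0.0884, 0.0787]
tool_rot: [-3.14, -0.002, 1.584]
ft_force: [-2.8, -1.0, 5.8]
width: 0.039
finger_force: 61.6
```

apply_moves([
  [[0,0,0],[0,0,0],34],
  [[0,0,0],[0,0,0],62],
  [[0,0,0],[0,0,0],62],
  [[0,0,20],[0,0,0],62],
  [[0,0,60],[0,0,0],62],
])

```text
time: 49.22
tool_pos: [0.5087, 0.0882, 0.1376]
tool_rot: [-3.137, -0.003, 1.584]
ft_force: [0.8, 0.3, 0.9]
width: 0.0531
finger_force: 0.0
```

apply_moves([
  [[0,2,0],[0,0,0],0],
  [[0,2,0],[0,0,0],0],
  [[0,2,0],[0,0,0],0],
  [[0,2,-20],[0,0,0],0],
  [[0,2,-42],[0,0,0],0],
])

```text
time: 49.85
tool_pos: [0.5095, 0.0903, 0.0951]
tool_rot: [-3.139, -0.003, 1.583]
ft_force: [0.6, -0.5, -0.8]
width: -0.0003
finger_force: 0.0
```

apply_moves([
  [[0,0,-6],[0,0,0],0],
  [[0,0,-9],[0,0,0],0],
  [[0,0,-10.5],[0,0,0],0],
  [[0,0,-11.2],[0,0,0],0],
  [[0,0,-11.2],[0,0,0],0],
])

```text
time: 50.48
tool_pos: [0.5101, 0.0905, 0.0861]
tool_rot: [-3.141, -0.002, 1.584]
ft_force: [-3.6, -0.9, 6.8]
width: -0.0
finger_force: 3.3
```

apply_moves([
  [[0,0,0],[0,0,0],0],
  [[0,0,0],[0,0,0],0],
  [[0,0,30],[0,0,0],0],
  [[20,-35,60],[0,0,0],0],
  [[45,-85,75],[0,0,0],0],
])

```text
time: 51.1
tool_pos: [0.5561, 0.006, 0.1629]
tool_rot: [3.14, -0.003, 1.587]
ft_force: [1.0, -0.0, 0.4]
width: -0.0001
finger_force: 0.0
```

apply_moves([
  [[20,-50,0],[0,0,0],0],
  [[45,-100,0],[0,0,0],0],
  [[50,-130,0],[0,0,0],0],
  [[50,-130,0],[0,0,0],0],
  [[50,-130,0],[0,0,0],0],
])

```text
time: 51.72
tool_pos: [0.6049, -0.1235, 0.1604]
tool_rot: [-3.14, -0.003, 1.584]
ft_force: [0.1, 0.6, 0.7]
width: 0.0001
finger_force: 0.0
```

```bash
python3 - <<'E'
from bench import arm
from h import *
for n in("top","side"):
    p=arm.read_camera(n);cv2.imwrite(f"pics/{n}5.png",p["pixels"][:,:,::-1])
    for d in arm.pinpoint(p,"lever_pad"):print(n,np.round(d["centre"],4),d["conf"])
    for a in(.031,.044,.056,.068,.08): mats(p,a,a+.010,(.44,.58,.03,.15))
    w=cloud(p);q=w[(abs(w[...,0]-.606)<.012)&(abs(w[...,1]-.08)<.04)&(w[...,2]>.069)&(w[...,2]<.09)];print(len(q),np.round(np.percentile(q,[2,50,98],axis=0),4).tolist())
cv2.imwrite("pics/c5.png",cv2.resize(cv2.imread("pics/top5.png")[160:320,180:360],None,fx=3,fy=3))
E
python3 d.py 606 74 100 180.6
```

```text
top [0.6072 0.0789 0.0737] 0.57
[233 245] 120 [509.9 120.7] 66.5 49.3 0.3 z 35.1 hsv [ 17.  66. 142.]
[275 247] 103 [503.8  42.1] 72.9 31.3 -28.3 z 34.6 hsv [ 16.  69. 128.]
[274 242] 111 [511.1  46.8] 61.2 16.4 8.2 z 47.9 hsv [ 18.  62. 136.]
[261 246] 141 [509.2  90.1] 83.7 53.5 -89.0 z 59.1 hsv [ 17.  69. 138.]
[253 243] 191 [509.5  91.1] 72.4 48.3 -88.9 z 71.1 hsv [ 17.  66. 129.]
[250 239] 588 [509.9  89.9] 61.9 41.9 88.9 z 84.5 hsv [ 23.  53. 150.]
205 [[0.5979, 0.0586, 0.0694], [0.605, 0.0838, 0.0753], [0.6133, 0.1177, 0.0826]]
side [0.6098 0.0775 0.0769] 0.64
[312 221] 105 [508.2  89.1] 88.2 54.1 -88.7 z 60.6 hsv [ 17. 101.  77.]
[311 216] 78 [507.9  92.1] 76.6 47.8 -89.8 z 72.9 hsv [ 17.  103.5  73. ]
[312 209] 179 [508.   88.4] 62.1 42.0 -89.8 z 86.4 hsv [ 17.  95. 117.]
71 [[0.5964, 0.0558, 0.0707], [0.6033, 0.0791, 0.0774], [0.6121, 0.1105, 0.0825]]
shift [  1.2 197.4 -60.4] turn [-0.0027 -0.0014 -0.0039] J7 -0.03 t 51.925
```

View pics/c5.png

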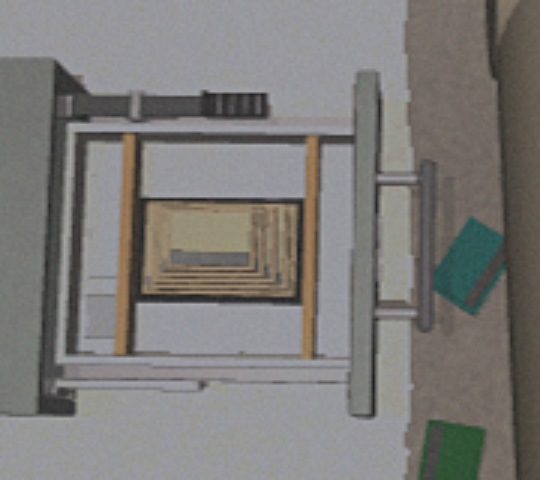

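The crop shows the five mats stacked square and centred in the bay (220,248), with the lever pad at (235,103). The lever is next.

apply_moves([
  [[0,50,-10],[0,0,0],0],
  [[1,100,-20],[0,0,0],0],
  [[1,150,-40],[0,0,0],0],
  [[1,195,-55],[0,0,0],0],
  [[1,204,-70],[0,0,0],0],
])

```text
time: 52.55
tool_pos: [0.605, 0.0845, 0.09]
tool_rot: [-3.14, -0.005, 1.59]
ft_force: [0.7, -0.7, 0.1]
width: 0.0001
finger_force: 0.0
```

apply_moves([
  [[0,0,-8],[0,0,0],0],
  [[0,0,-14],[0,0,0],0],
  [[0,0,-18],[0,0,0],0],
  [[0,0,-21],[0,0,0],0],
  [[0,0,-21],[0,0,0],0],
])

```text
time: 53.18
tool_pos: [0.6061, 0.0789, 0.0694]
tool_rot: [-3.141, -0.003, 1.583]
ft_force: [-1.7, -1.8, 4.7]
width: 0.0001
finger_force: 2.2
```

apply_moves([
  [[0,0,-2],[0,0,0],0],
  [[0,0,-3],[0,0,0],0],
  [[0,0,-4],[0,0,0],0],
  [[0,0,-4.5],[0,0,0],0],
  [[0,0,-4.5],[0,0,0],0],
])

```text
time: 53.8
tool_pos: [0.6064, 0.08, 0.066]
tool_rot: [-3.141, -0.003, 1.584]
ft_force: [-3.9, -1.0, 14.4]
width: -0.0
finger_force: 7.2
```

Pad is fully down (10 mm, at its stop). I'll push in while holding it.

apply_moves([
  [[0,5,0],[0,0,0],0],
  [[0,11,0],[0,0,0],0],
  [[0,17,0],[0,0,0],0],
  [[0,24,0],[0,0,0],0],
  [[0,32,0],[0,0,0],0],
])

```text
time: 54.42
tool_pos: [0.6062, 0.112, 0.0659]
tool_rot: [-3.141, -0.003, 1.584]
ft_force: [-5.3, -1.6, 15.2]
width: -0.0002
finger_force: 7.6
```

```bash
python3 - <<'E'
from bench import arm
from h import *
p=arm.read_camera("side");print([(np.round(d["centre"],3),d["conf"]) for d in arm.pinpoint(p,"drawer_handle")[:1]])
p=arm.read_camera("top");w=cloud(p)
q=w[(abs(w[...,0]-.51)<.11)&(abs(w[...,1]-0.0)<.045)&(w[...,2]>.08)&(w[...,2]<.1)];print(len(q),rect(q))
E
python3 d.py 606 100 66 180.6
```

```text
[(array([ 0.513, -0.02 ,  0.068]), 0.79)]
248 (array([579.5,  23.6]), 80.9, 15.0, 0.2)
shift [ -0.1 -13.6  -0. ] turn [-0.0045 -0.0003 -0.004 ] J7 -0.49 t 54.575
```

apply_moves([
  [[0,0,10],[0,0,0],0],
  [[0,0,40],[0,0,0],0],
  [[-10,-25,70],[0,0,0],0],
  [[-30,-70,80],[0,0,0],0],
  [[-50,-120,80],[0,0,0],0],
])

```text
time: 55.2
tool_pos: [0.5557, -0.0091, 0.1454]
tool_rot: [3.142, -0.003, 1.585]
ft_force: [0.6, -1.3, -0.0]
width: 0.0003
finger_force: 0.0
```

apply_moves([
  [[-20,-40,0],[0,0,0],0],
  [[-46,-75,0],[0,0,0],0],
  [[-46,-75,-40],[0,0,0],0],
  [[-46,-75,-80],[0,0,0],0],
  [[-46,-75,-90],[0,0,0],0],
])

```text
time: 55.82
tool_pos: [0.5081, -0.0833, 0.0525]
tool_rot: [-3.136, -0.004, 1.584]
ft_force: [-0.4, 0.1, 0.5]
width: -0.0002
finger_force: 0.0
```

```bash
python3 - <<'E'
from bench import arm
from h import *
p=arm.read_camera("side");cv2.imwrite("pics/s6.png",p["pixels"][140:300,220:420,::-1].repeat(3,0).repeat(3,1));print([(np.round(d["centre"],3),d["conf"]) for t in("drawer_handle","lever_pad") for d in arm.pinpoint(p,t)[:1]])
E
python3 d.py 510 -38 55 180.6
```

```text
[(array([ 0.511, -0.016,  0.066]), 0.79), (array([0.609, 0.117, 0.071]), 0.73)]
shift [-0.2 45.3 -0.3] turn [-0.003  -0.0014 -0.0027] J7 -0.09 t 55.975
```

View pics/s6.png

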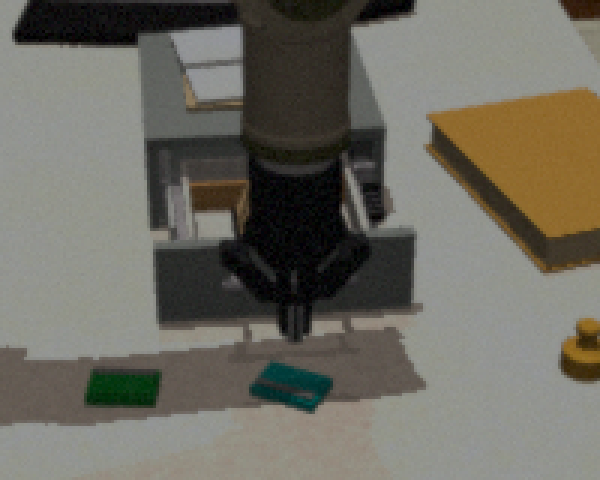

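The side view shows the drawer partly in, the pad riding low on the rail and the fingers in front of the handle bar (295,320). I'll push it home.

apply_moves([
  [[0,20,0],[0,0,0],0],
  [[0,38,0],[0,0,0],0],
  [[0,50,0],[0,0,0],0],
  [[0,62,0],[0,0,0],0],
  [[0,75,0],[0,0,0],0],
])

```text
time: 56.6
tool_pos: [0.5103, -0.0103, 0.0554]
tool_rot: [-3.141, 0.0, 1.582]
ft_force: [-1.2, -7.0, 6.1]
width: -0.0001
finger_force: 3.8
```

apply_moves([
  [[0,14,0],[0,0,0],0],
  [[0,28,0],[0,0,0],0],
  [[0,42,0],[0,0,0],0],
  [[0,56,0],[0,0,0],0],
  [[0,70,0],[0,0,0],0],
])

```text
time: 57.22
tool_pos: [0.5099, 0.0598, 0.0551]
tool_rot: [-3.14, 0.0, 1.582]
ft_force: [-2.8, -8.0, 4.5]
width: 0.0004
finger_force: 3.9
```

apply_moves([
  [[0,14,0],[0,0,0],0],
  [[0,28,0],[0,0,0],0],
  [[0,40,0],[0,0,0],0],
  [[0,50,0],[0,0,0],0],
  [[0,58,0],[0,0,0],0],
])

```text
time: 57.85
tool_pos: [0.5096, 0.118, 0.0548]
tool_rot: [-3.139, 0.0, 1.582]
ft_force: [-1.9, -6.7, 4.2]
width: 0.0001
finger_force: 3.7
```

apply_moves([
  [[0,5,0],[0,0,0],0],
  [[0,9,0],[0,0,0],0],
  [[0,12,0],[0,0,0],0],
  [[0,14,0],[0,0,0],0],
  [[0,15,0],[0,0,0],0],
])

```text
time: 58.48
tool_pos: [0.5095, 0.1328, 0.0547]
tool_rot: [-3.139, 0.0, 1.582]
ft_force: [-3.8, -7.0, 3.4]
width: -0.0
finger_force: 3.5
```

apply_moves([
  [[0,2,0],[0,0,0],0],
  [[0,3,0],[0,0,0],0],
  [[0,4,0],[0,0,0],0],
  [[0,5,0],[0,0,0],0],
  [[0,5,0],[0,0,0],0],
])

```text
time: 59.1
tool_pos: [0.5096, 0.1339, 0.0547]
tool_rot: [-3.138, 0.005, 1.58]
ft_force: [-5.8, -20.2, 11.4]
width: -0.0002
finger_force: 9.7
```

apply_moves([
  [[0,-10,0],[0,0,0],0],
  [[0,-40,0],[0,0,0],0],
  [[0,-90,10],[0,0,0],0],
  [[0,-140,50],[0,0,0],0],
  [[0,-190,100],[0,0,0],0],
])

```text
time: 59.72
tool_pos: [0.5093, -0.0451, 0.1487]
tool_rot: [-3.139, -0.003, 1.583]
ft_force: [0.9, 0.0, 0.7]
width: 0.0003
finger_force: 0.0
```

apply_moves([
  [[0,-50,20],[0,0,0],0],
  [[0,-100,40],[0,0,0],0],
  [[0,-100,40],[0,0,0],0],
  [[0,-100,40],[0,0,0],0],
  [[0,-100,40],[0,0,0],0],
])

```text
time: 60.35
tool_pos: [0.5098, -0.1421, 0.1874]
tool_rot: [-3.139, -0.003, 1.586]
ft_force: [0.4, 0.1, 0.3]
width: 0.0002
finger_force: 0.0
```

```bash
python3 - <<'E'
from bench import arm
from h import *
p=arm.read_camera("side");print([(t,np.round(d["centre"],3),round(d["conf"],2)) for t in("drawer_handle","jar","paperweight","brush") for d in arm.pinpoint(p,t)[:1]])
p=arm.read_camera("top");cv2.imwrite("pics/t9.png",p["pixels"][:,:,::-1]);w=cloud(p)
q=w[(abs(w[...,0]-.51)<.11)&(w[...,1]>.15)&(w[...,1]<.197)&(w[...,2]>.08)&(w[...,2]<.098)];print(len(q),rect(q))
print([(t,np.round(d["centre"],3),round(d["conf"],2)) for t in("drawer_handle","jar","paperweight","brush") for d in arm.pinpoint(p,t)[:1]])
E
```

```text
[('drawer_handle', array([0.513, 0.148, 0.069]), 0.88), ('jar', array([ 0.677, -0.38 , -0.003]), 0.95), ('paperweight', array([ 0.766, -0.085,  0.003]), 0.58), ('brush', array([ 0.297, -0.286, -0.001]), 0.97)]
850 (array([510.1, 188.9]), 219.8, 16.2, -0.0)
[('drawer_handle', array([0.503, 0.145, 0.071]), 0.85), ('jar', array([ 0.676, -0.376, -0.001]), 0.85), ('paperweight', array([ 0.762, -0.079,  0.001]), 0.56), ('brush', array([0.505, 0.148, 0.067]), 0.72)]
```

View pics/t9.png

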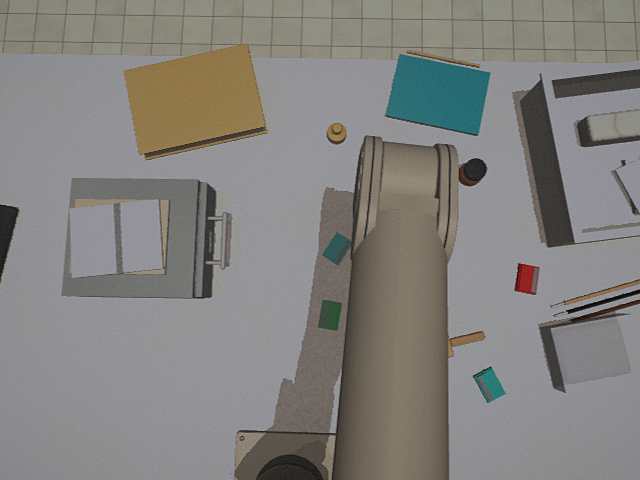

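The front plate (206,240) sits flush against the cabinet, so the drawer is home. The jar, brush and paperweight are where they started. I'm handing the job in.

```bash
python3 -c "
from bench import arm
print(arm.close_job())"
```

```text
the job is handed in; nothing more can be done
None
```

Job handed in: all five mats are stacked in the bay, largest at the bottom, each pressed after laying; the release lever was pressed with the drawer fully out, the drawer is pushed home, and the jar, brush and paperweight are where they were.

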